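# Strip a damper piston stack to its stations

### The job

The valve end of a damper stands stacked on its holder: lock nut on top, then the spacer collar, the piston and the seal head. Take the stack apart from the top down, one part at a time: put the used nut in the round scrap tin, lay the collar flat on the square surface plate well clear of its edges, set the piston flat and right way up in the wash basket, and set the seal head right way up on the press ring, centred over its hole. Leave the bottle and the wrench where they are.

Things in the scene. Friction and masses are not known exactly. Their poses are not given: they have to be found in the camera images.
- nut_centre (a point): Lock nut, the topmost part of the stack, lying loose on the collar: dark steel hexagon, 22 mm across flats (25 mm across corners), 14 mm high, with a pale plastic locking ring round its 12 mm hole. Not screwed on: it lifts straight off. The point is at its centre, half-way up (7 mm above its underside); its x axis (and every 60 degrees from it) points square out of a flat; z is up.
- collar_centre (a point): Spacer collar, second from the top: plain bright steel ring, 36 mm outside, 14 mm hole, 14 mm high, both faces alike. It stands on the piston; the holder's pin reaches only 4 mm up into it. The point is at its centre, half-way up (7 mm); z along its axis, up.
- piston_centre (a point): Damper piston, third from the top: aluminium disc, 48 mm diameter, 20 mm high, 14 mm hole, black slide band round its side, ring of eight small dark ports on its upper face. It stands on the seal head, the holder's 10 mm pin passing through it. The point is at its centre, half-way up (10 mm); z along its axis, up when right way up.
- seal_head_centre (a point): Seal head, bottom of the stack: aluminium ring, 60 mm diameter, 28 mm high, 24 mm hole with black wiper ring round it on the upper face, two black O-rings in its side. Stands on the fixed holder (90 mm round base, top 20 mm above the bench; 20 mm boss in the hole, 10 mm pin rising 24 mm above the seal head: lift straight up 60 mm first). Point at its centre, 14 mm up; z along its axis, up when right way up.
- tin_floor (a point): Scrap tin, fixed: round shallow steel tin, 124 mm outside (128 mm over the beaded rim), 118 mm inside, rim 26 mm above the bench, empty. The point is at the centre of its inner floor, 4 mm above the bench; z up.
- plate_top (a point): Surface plate, fixed: square block with dark sides and a plain ground steel top, 120 x 120 mm, top 26 mm above the bench. The point is at the centre of the top; x and y run parallel to its edges, z up.
- basket_floor (a point): Wash basket, fixed: square open stainless basket with perforated floor and sides, 142 x 142 mm outside, 136 mm inside, rim 33 mm above the bench, empty. The point is at the centre of its inner floor, 3 mm above the bench; x and y parallel to its sides, z up.
- press_ring_top (a point): Press ring (support for pressing seals out), fixed: thick round steel ring, 100 mm outside, 36 mm hole right through, 30 mm high, flat top. The point is on its axis at the level of the top face, 30 mm above the bench; z up.
- bottle: Bystander: small white bottle with black cap and paper band, 48 mm diameter, 115 mm high, standing. Origin at the centre of its underside; z up.
- wrench: Bystander: steel wrench, 170 mm long, lying flat on the bench. Origin under its middle; x along it.

How it is judged:
By the outcome, as a careful person would: the job done as asked, in the order asked, and still so for the second after the job is handed in, with the robot touching nothing.
It also fails if it takes over 112 s, if anything falls off the work surface, if the arm or the gripper's body presses on something with over 40 N, if the wrist force passes 120 N, or if a joint passes its speed limit or range.

### The arm

A 7-joint arm with a two-finger parallel gripper is mounted at the origin on the work surface. World frame = base frame: x ahead of the robot, y to its left, z up, the work surface at z = 0. Lengths are in mm, angles in rad, forces in N, time in s.
With the tool pointing down it reaches from about 400 to 850 mm from the base axis. Payload 10.4 kg.
Tool frame: the origin (TCP) lies at the very end of the fingers, on their centre line; the grasp point (between the pads) lies 19 mm behind it (env.tcp_to_grasp is the distance from the TCP to the grasp point, in mm); z points along the fingers, y is the direction in which the jaws open and shut (so a half turn about z gives the same grasp; the last joint's range is limited). The gripper opens to 85 mm and grips with 20 to 120 N. Pads are 22 mm wide; open, the fingers measure 114 mm over their backs; the gripper's body (76 mm by 85 mm) begins 54 mm behind the grasp point. The pads swing forward as they close: fully open they stand 13 mm farther back than shut.
Start: joints at [-1.277, 0.332, -0.065, 1.46, 0.022, 1.35, -0.088], TCP at [194.692, 593.924, 231.338] pointing down, gripper open.
Joint ranges: [-2.6, 2.6], [-0.5, 2.12], [-1.47, 1.34], [0.16, 2.42], [-1.27, 4.41], [0.06, 2.06], [-2.6, 2.6]. Speed limits (rad/s): [2.22, 2.22, 2.79, 2.79, 3.14, 3.14, 3.14].

### API

Orientations are given as a 3x3 rotation matrix whose columns are the frame's x, y, z axes.
In Python, from workcell import monitor, viewer, env gives the robot as it stands.
- The arm moves only by the shell command python3 -m crank 'ROWS'. ROWS is a JSON object of lists of equal length, an entry for each row: "travel": the shift along the tool's x, y, z in mm, a list of three; "twist": the turn, a rotation vector about the tool's x, y, z in degrees, a list of three; "jaw": the opening, from 0 (shut) to 1 (fully open). In form: {"travel": [[x, y, z], ...], "twist": [[ax, ay, az], ...], "jaw": [jaw, ...]}. A call has 1 to 12 rows; each row is the pose to reach, as a shift and turn from the pose commanded when the call began, along the tool's axes at that moment; what a row does not reach only later rows make up. A row lasts 1/8 s, in which the tool goes at most 62.5 mm and 10.7 degrees, less where a joint would pass 70% of its speed; a pose out of reach is approached as far as the arm can. A call with a gripper value outside its range is refused whole. The fingers move at their own pace and stop on an object; the grip force is fixed at half the most. Time passes only in rows, so rows that repeat a pose let the fingers close. It gives the time, the measured TCP pose, the force and the opening at its end, in the units of the state.
- monitor.sense(): the state, without advancing time (a new reading comes with each control period).
- viewer.camera(name): name is "scene" or "side" or "wrist"; returns the picture (420x560x3 uint8, blue, green, red); there is no depth.
- viewer.camera_model(name): a dict with "fx", "fy", "cx", "cy" (pixels), "k1" (the pictures are not rectified: a ray, as slopes to the right and down, at radius r is drawn at 1 + k1 r^2 times it, then the intrinsics apply), "camera_from_world" (4x4, takes a point from world to camera coordinates). Camera axes: x right, y down, z forward; pixel columns grow to the right and rows downward; lengths in mm; the calibration is good to about 2 mm. A picture is of the moment at which its call begins: read the wrist's pose just before it. camera_model takes no time and is no camera call; for the wrist camera it gives the pose at the moment of the call.
- env.job_done(): hands the job in, once; it reports no verdict.
Trained networks look in the newest picture that a camera, given by its name, has taken for a name from the list of things; names that differ only in an ending like _2 or _b are one class to them, and where a whole thing is asked for, a point or a joint stands for the part that bears it (a point fixed in the world has none). Each returns a list of dicts, best first, with "p" (0 to 1); they miss things now and then, are a little off and sometimes report something else, mostly with a low value. They report only what shows in the picture. A call takes as long as a camera call.
- viewer.look_for(camera, thing): "extent" ([left, top, right, bottom] in pixels, round what is visible of it).
The state is a dict: "time_s": time; "joint_positions": joint angles; "dq": joint speeds; "joint_efforts": joint torques, N m; "tool_pos": TCP position; "ee_rot": TCP orientation; "force": force on the tool from outside, world axes, zero at the start; "wrist_torque": the same for the moment, N m; "gripper_width": opening from 0.0 (shut) to 1.0 (fully open).
Only numpy, scipy, OpenCV 4.12 (cv2) and the standard library are available. Lean on these libraries where they do the work, as an engineer would, in place of code of your own. Each camera call takes 0.05 s, during which the arm holds its last target. There are 200 camera calls.

## Working session

There is one attempt and no reset: what is moved stays moved. The work goes in short steps, Python scripts to look and compute and a shell command to move; the robot and the scene stay as the last step left them, time stands still between calls to the robot, and variables do not carry over. Pictures are saved under pics/ and viewed, about 12 in all and at most 16, crops included, and the job is handed in when it is done.

```bash
ls; mkdir -p pics
python3 - <<'E'
from workcell import monitor, viewer, env
import cv2,numpy as np
s=monitor.sense();print(s['time_s'],s['tool_pos'],s['ee_rot'],s['gripper_width'],env.tcp_to_grasp)
for c in ['scene','side']:
    im=viewer.camera(c);cv2.imwrite(f'pics/{c}0.png',im)
    m=viewer.camera_model(c);print(c,m)
    for t in ['nut_centre','collar_centre','piston_centre','seal_head_centre','tin_floor','plate_top','basket_floor','press_ring_top','bottle','wrench']:
        try: print(t,[(np.round(d['extent']).tolist(),round(d['p'],2)) for d in viewer.look_for(c,t)[:2]])
        except Exception as e: print(t,e)
print(monitor.sense()['time_s'])
E
```

```text
pics
0.0 [194.60618818 593.52491406 230.5143804 ] [[-9.50236267e-01  3.11529914e-01 -3.86270681e-04]
 [ 3.11530147e-01  9.50235270e-01 -1.37803167e-03]
 [-6.22500639e-05 -1.42979064e-03 -9.99998976e-01]] 1.0013836311132351 18.700000000000003
scene {'fx': 416.5365527374002, 'fy': 416.5365527374002, 'cx': 289.38125787681935, 'cy': 203.76689481940892, 'k1': -0.07107938750965427, 'camera_from_world': array([[ 5.39273629e-01,  8.42092770e-01,  7.98254427e-03,
        -3.10285918e+02],
       [ 6.54875992e-01, -4.13383386e-01, -6.32654417e-01,
        -3.00922759e+02],
       [-5.29453859e-01,  3.46401419e-01, -7.74393097e-01,
         1.31192514e+03],
       [ 0.00000000e+00,  0.00000000e+00,  0.00000000e+00,
         1.00000000e+00]])}
nut_centre []
collar_centre []
piston_centre []
seal_head_centre [([336.0, 143.0, 346.0, 153.0], 0.57), ([328.0, 157.0, 355.0, 170.0], 0.51)]
tin_floor [([244.0, 180.0, 296.0, 227.0], 0.59)]
plate_top [([222.0, 243.0, 299.0, 315.0], 0.83)]
basket_floor [([308.0, 197.0, 392.0, 272.0], 0.56)]
press_ring_top [([160.0, 223.0, 203.0, 267.0], 0.86)]
bottle [([39
[... 313 characters left out ...]
e+02],
       [-4.30938176e-02, -5.87785148e-01, -8.07868518e-01,
         1.06129435e+02],
       [ 8.75728764e-02,  8.03284947e-01, -5.89121622e-01,
         1.07300486e+03],
       [ 0.00000000e+00,  0.00000000e+00,  0.00000000e+00,
         1.00000000e+00]])}
nut_centre [([242.0, 168.0, 249.0, 172.0], 0.42)]
collar_centre []
piston_centre []
seal_head_centre [([237.0, 182.0, 257.0, 192.0], 0.7)]
tin_floor [([232.0, 215.0, 282.0, 255.0], 0.89)]
plate_top [([297.0, 240.0, 354.0, 283.0], 0.8)]
basket_floor [([286.0, 191.0, 342.0, 228.0], 0.71)]
press_ring_top [([240.0, 279.0, 279.0, 319.0], 0.9)]
bottle [([278.0, 144.0, 287.0, 176.0], 0.72)]
wrench [([280.0, 336.0, 359.0, 372.0], 0.84)]
1.1
```

```bash
cat > h.py <<'E'
import numpy as np, cv2
from workcell import monitor, viewer, env
def und(m,px):
    p=(np.array(px,float)-[m['cx'],m['cy']])/[m['fx'],m['fy']]
    q=p.copy()
    for _ in range(20): q=p/(1+m['k1']*(q@q))
    return q
def onz(m,px,z):
    q=und(m,px);T=np.array(m['camera_from_world']);R=T[:3,:3];c=-R.T@T[:3,3]
    d=R.T@np.array([q[0],q[1],1]);return c+d*(z-c[2])/d[2]
def proj(m,P):
    T=np.array(m['camera_from_world']);P=np.atleast_2d(P);X=P@T[:3,:3].T+T[:3,3];s=X[:,:2]/X[:,2:]
    s=s*(1+m['k1']*(s**2).sum(1,keepdims=True));return s*[m['fx'],m['fy']]+[m['cx'],m['cy']]
def ring(c,r,n=60):
    a=np.linspace(0,2*np.pi,n);return np.c_[c[0]+r*np.cos(a),c[1]+r*np.sin(a),np.full(n,c[2])]
E
python3 - <<'E'
import cv2,numpy as np
from h import *
a=cv2.imread('pics/scene0.png')[110:380,110:430];b=cv2.imread('pics/side0.png')[130:390,210:400]
a=cv2.resize(a,None,fx=2.2,fy=2.2,interpolation=cv2.INTER_CUBIC);cv2.imwrite('pics/a0.png',a)
b=cv2.resize(b,None,fx=2.3,fy=2.3,interpolation=cv2.INTER_CUBIC);cv2.imwrite('pics/b0.png',b)
ms,md=viewer.camera_model('scene'),viewer.camera_model('side')
for n,z,e1,e2 in [('head',34,[328,157,355,170],[237,182,257,192]),('tin',15,[244,180,296,227],[232,215,282,255]),('plate',20,[222,243,299,315],[297,240,354,283]),('basket',18,[308,197,392,272],[286,191,342,228]),('press',15,[160,223,203,267],[240,279,279,319]),('bottle',57,[394,147,414,184],[278,144,287,176]),('wrench',5,[124,286,150,366],[280,336,359,372])]:
  f=lambda e:[(e[0]+e[2])/2,(e[1]+e[3])/2]
  print(n,onz(ms,f(e1),z).round(),onz(md,f(e2),z).round())
w=viewer.camera_model('wrist');T=w['camera_from_world'];print(-T[:3,:3].T@T[:3,3],T[2,:3],w['fx'])
E
```

```text
head [473. 231.  34.] [447. 223.  34.]
tin [476.   5.  15.] [470.  -2.  15.]
plate [ 652. -124.   20.] [ 644. -129.   20.]
basket [661. 116.  18.] [652. 104.  18.]
press [ 473. -234.   15.] [ 466. -238.   15.]
bottle [583. 350.  57.] [577. 355.  57.]
wrench [ 604. -394.    5.] [ 585. -388.    5.]
[124.11531235 616.90951333 374.12430719] [ 0.2815833  -0.09273389 -0.95504517] 353.06039326433006
```

View pics/a0.png

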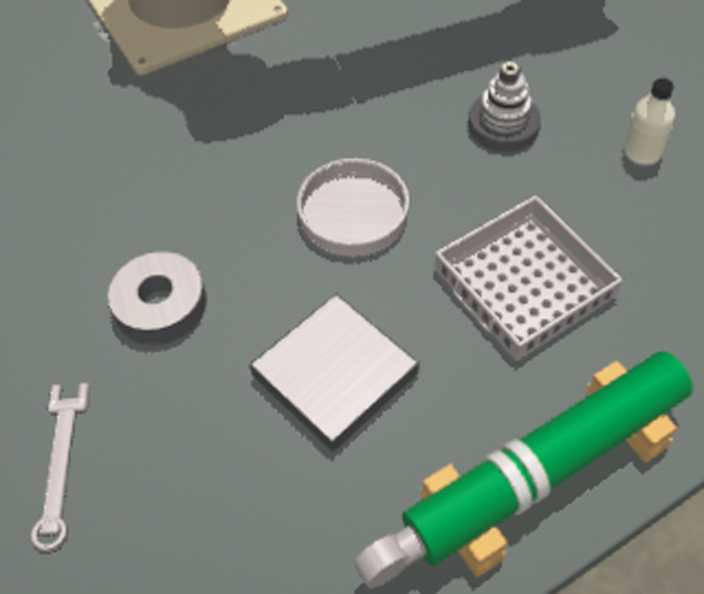

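View pics/b0.png

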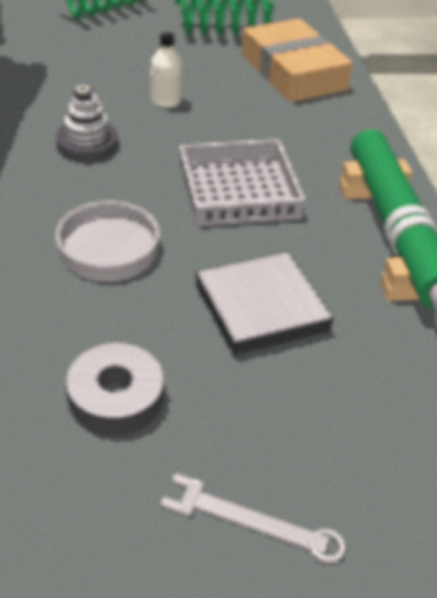

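The scene picture shows the stack (nut top at about pixel 342,141), with the tin, basket, plate and press ring all clear of one another. Next I move above the stack, squaring the tool to the world axes.

```bash
python3 -m crank '{"travel":[[-368,-265,-40],[-368,-265,-40],[-368,-265,-40],[-368,-265,-40],[-368,-265,-40],[-368,-265,-40],[-368,-265,-40],[-368,-265,-40],[-368,-265,-40],[-368,-265,-40]],"twist":[[0,0,-18.2],[0,0,-18.2],[0,0,-18.2],[0,0,-18.2],[0,0,-18.2],[0,0,-18.2],[0,0,-18.2],[0,0,-18.2],[0,0,-18.2],[0,0,-18.2]],"jaw":[1,1,1,1,1,1,1,1,1,1]}'
cat > wl.py <<'E'
from h import *
import sys
s=monitor.sense();m=viewer.camera_model('wrist');im=viewer.camera('wrist')
print(s['time_s'],s['tool_pos'].round(1) if hasattr(s['tool_pos'],'round') else s['tool_pos'],'yaw x',np.degrees(np.arctan2(s['ee_rot'][1][0],s['ee_rot'][0][0])),s['gripper_width'],np.round(s['force'],1))
n=sys.argv[1];cv2.imwrite(f'pics/{n}.png',im)
np.save(f'pics/{n}.npy',m,allow_pickle=True)
for t in sys.argv[2:]:
    print(t,[(np.round(d['extent']).tolist(),round(d['p'],2)) for d in viewer.look_for('wrist',t)[:2]])
E
python3 wl.py w1 nut_centre collar_centre
python3 - <<'E'
from h import *
print(onz(viewer.camera_model('scene'),(341.8,141),96),onz(viewer.camera_model('side'),(246,168.5),96))
E
```

```text
time_s: 2.35
tool_pos: [460.7, 229.3, 271.0]
ee_rot: [[-1.0, -0.004, -0.001], [-0.004, 1.0, 0.0], [0.001, 0.0, -1.0]]
force: [0.8, 0.0, 0.2]
gripper_width: 1.002
2.35 [460.7 229.3 271. ] yaw x -179.79311595150543 1.0019173322187696 [0.8 0.  0.2]
nut_centre [([282.0, 157.0, 307.0, 186.0], 0.82)]
collar_centre [([279.0, 153.0, 312.0, 195.0], 0.62)]
[453.7903238  238.80423644  96.        ] [446.84551523 236.38487198  96.        ]
```

View pics/w1.png

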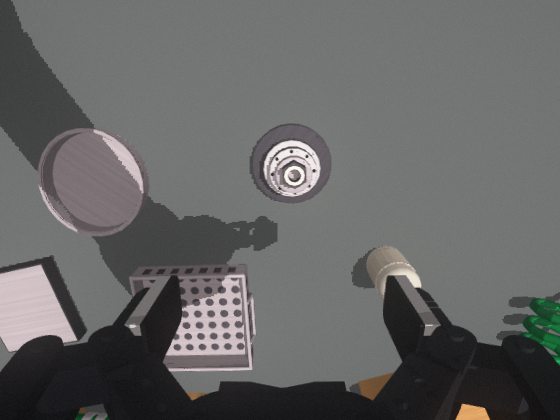

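The wrist picture shows the nut at about (294,175) on the collar, with the holder base circle around (290,163), tin centre near (93,182), basket at (193,318) and the plate corner at lower left.

Run:
```python
from h import *
m=np.load('pics/w1.npy',allow_pickle=True).item()
im=cv2.imread('pics/w1.png')
print('nut',onz(m,(294.5,174.5),96),'base',onz(m,(290.5,163),20),'tin rim',onz(m,(94,182),26), 'basket floor?',onz(m,(193,318),18),)
n=onz(m,(294.5,174.5),96)
f=cv2.resize(im[110:230,215:375],None,fx=5,fy=5,interpolation=cv2.INTER_CUBIC)
def dr(P,c):
    q=((proj(m,P)-[215,110]+.5)*5).astype(int);cv2.polylines(f,[q.reshape(-1,1,2)],True,c,1)
for z,r,c in [(96,6,(0,255,0)),(82,18,(0,0,255)),(68,24,(255,0,0)),(48,30,(0,255,255)),(20,45,(255,0,255))]: dr(ring([n[0],n[1],z],r),c)
cv2.imwrite('pics/w1c.png',f)
```

```text
nut [447.60096851 239.98825426  96.        ] base [449.16671402 238.08203682  20.        ] tin rim [469.50600463  12.52978611  26.        ] basket floor? [653.02252891 112.55958728  18.        ]
```

View pics/w1c.png

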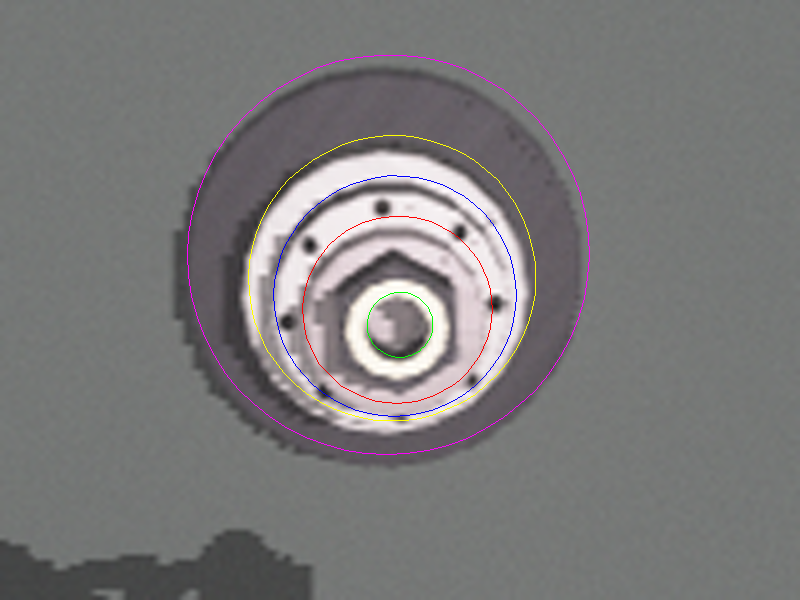

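```bash
python3 -m crank '{"travel":[[11,10,50],[11,10,100],[11,10,116],[11,10,116],[11,10,116]],"twist":[[0,0,0],[0,0,0],[0,0,0],[0,0,0],[0,0,0]],"jaw":[0.6,0.6,0.6,0.6,0.6]}'
python3 wl.py w2 nut_centre
python3 - <<'E'
from h import *
m=np.load('pics/w2.npy',allow_pickle=True).item()
im=cv2.imread('pics/w2.png')
cx,cy=proj(m,[449.5,239,89])[0].astype(int);x0,y0=max(0,cx-100),max(0,cy-75)
f=cv2.resize(im[y0:y0+150,x0:x0+200],None,fx=4,fy=4,interpolation=cv2.INTER_CUBIC)
def dr(P,c):
    q=((proj(m,P)-[x0,y0]+.5)*4).astype(int);cv2.polylines(f,[q.reshape(-1,1,2)],True,c,1)
n=[449.5,239]
for z,r,c in [(96,6,(0,255,0)),(82,18,(0,0,255)),(68,24,(255,0,0)),(48,30,(0,255,255)),(20,45,(255,0,255))]: dr(ring([n[0],n[1],z],r),c)
dr(ring([450,239,68.],1),(0,255,0))
cv2.imwrite('pics/w2c.png',f);print(x0,y0)
E
```

```text
time_s: 3.12
tool_pos: [451.9, 238.1, 157.3]
ee_rot: [[-1.0, -0.001, 0.002], [-0.001, 1.0, 0.002], [-0.002, 0.002, -1.0]]
force: [-0.5, 0.4, 0.3]
gripper_width: 0.603
3.125 [451.9 238.1 157.3] yaw x -179.95401679116665 0.6026272742595477 [-0.5  0.4  0.3]
nut_centre []
184 148
```

View pics/w2c.png

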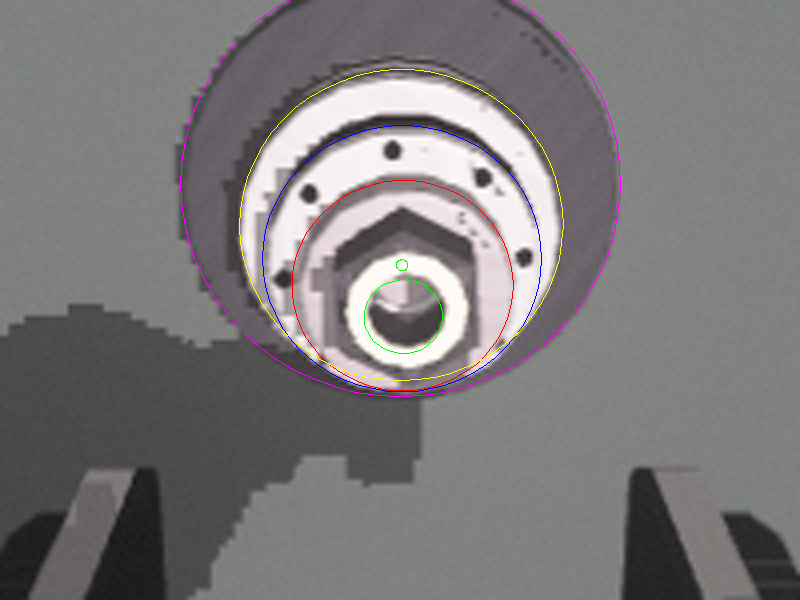

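The overlay at (449.5, 239) fits the base, head, piston and collar outlines to within 1 px. Next I descend around the nut.

```bash
python3 -m crank '{"travel":[[1,1.7,40],[1,1.7,66],[1,1.7,71],[1,1.7,71],[1,1.7,71]],"twist":[[0,0,0],[0,0,0],[0,0,0],[0,0,0],[0,0,0]],"jaw":[0.6,0.6,0.6,0.6,0.6]}'
```

```text
time_s: 3.85
tool_pos: [450.7, 239.7, 85.8]
ee_rot: [[-1.0, -0.001, 0.002], [-0.001, 1.0, 0.001], [-0.002, 0.001, -1.0]]
force: [0.9, 0.5, 0.2]
gripper_width: 0.597
```

```bash
python3 -m crank '{"travel":[[0.8,-0.4,1],[0.8,-0.4,1],[0.8,-0.4,1],[0.8,-0.4,1],[0.8,-0.4,1],[0.8,-0.4,1],[0.8,-0.4,1],[0.8,-0.4,1]],"twist":[[0,0,0],[0,0,0],[0,0,0],[0,0,0],[0,0,0],[0,0,0],[0,0,0],[0,0,0]],"jaw":[0.6,0.2,0,0,0,0,0,0]}'
```

```text
time_s: 4.85
tool_pos: [449.2, 238.9, 83.8]
ee_rot: [[-1.0, -0.001, 0.0], [-0.001, 1.0, 0.0], [-0.0, 0.0, -1.0]]
force: [-1.8, -0.1, 4.9]
gripper_width: 0.235
```

```bash
python3 -m crank '{"travel":[[0,0,-30],[0,0,-80],[-5,-50,-90],[-22,-110,-90],[-22,-170,-90],[-22,-225,-90],[-22,-233,-90],[-22,-233,-90],[-22,-233,-90]],"twist":[[0,0,0],[0,0,0],[0,0,0],[0,0,0],[0,0,0],[0,0,0],[0,0,0],[0,0,0],[0,0,0]],"jaw":[0,0,0,0,0,0,0,0,0]}'
python3 wl.py w3 nut_centre tin_floor
```

```text
time_s: 5.98
tool_pos: [471.2, 7.4, 173.2]
ee_rot: [[-1.0, -0.003, -0.0], [-0.003, 1.0, 0.0], [0.0, 0.0, -1.0]]
force: [-0.3, 0.7, -0.2]
gripper_width: 0.237
5.975 [471.2   7.4 173.2] yaw x -179.82099243460107 0.23713538212882984 [-0.3  0.7 -0.2]
nut_centre [([260.0, 248.0, 308.0, 312.0], 0.89)]
tin_floor [([208.0, 121.0, 355.0, 261.0], 0.79)]
```

View pics/w3.png

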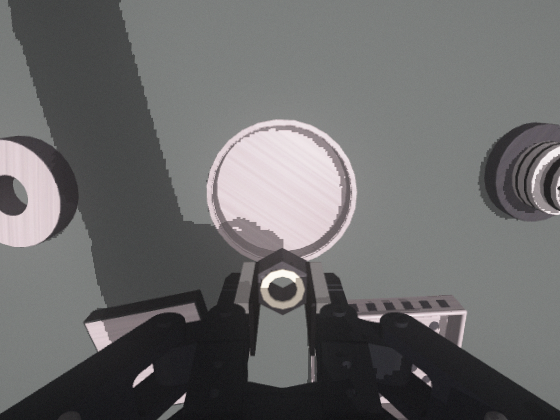

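The nut is held between the pads at (283,285). The tin rim is centred at about (281,191), and the stack is still standing at right.

Run:
```python
from h import *
m=np.load('pics/w3.npy',allow_pickle=True).item()
im=cv2.imread('pics/w3.png').astype(int)
print(onz(m,(281.5,191),26))
for c in [(468,6),(472,6),(476,6),(472,4),(472,8)]:
  print(c,proj(m,ring([*c,26],64)).min(0),proj(m,ring([*c,26],64)).max(0))
```

```text
[466.99588751   6.24182348  26.        ]
(468, 6) [205.62704306 114.16840406] [356.80750574 261.43904659]
(472, 6) [205.90152817 119.29940922] [356.50785531 265.47866049]
(476, 6) [206.17619251 124.39802106] [356.20826732 269.48473256]
(472, 4) [203.5674479 119.2929502] [354.17176381 265.47119988]
(472, 8) [208.2373911  119.30671181] [358.84217307 265.48576086]
```

```bash
python3 -m crank '{"travel":[[0,0,60],[0,0,120],[0,0,155],[0,0,166],[0,0,166],[0,0,166],[0,0,166],[0,0,166],[0,0,130],[0,0,70],[0,0,0],[0,0,0]],"twist":[[0,0,0],[0,0,0],[0,0,0],[0,0,0],[0,0,0],[0,0,0],[0,0,0],[0,0,0],[0,0,0],[0,0,0],[0,0,0],[0,0,0]],"jaw":[0,0,0,0,0,0.5,0.5,0.5,0.5,0.5,0.5,0.5]}'
python3 wl.py w4 nut_centre
```

```text
time_s: 7.62
tool_pos: [473.5, 6.0, 177.9]
ee_rot: [[-1.0, -0.001, 0.008], [-0.001, 1.0, 0.002], [-0.008, 0.002, -1.0]]
force: [-0.5, -0.4, -0.4]
gripper_width: 0.502
7.625 [473.5   6.  177.9] yaw x -179.9664853252483 0.5018187856915224 [-0.5 -0.4 -0.4]
nut_centre [([272.0, 170.0, 298.0, 202.0], 0.64)]
```

The detector puts the nut inside the tin at about (285,186). Next I go back for the collar.

```bash
python3 -m crank '{"travel":[[5,60,0],[10,120,0],[22,180,0],[22,233,0],[22,233,0],[22,233,40],[22,233,75],[22,233,98],[22,233,102.5],[22,233,102.5],[22,233,102.5]],"twist":[[0,0,0],[0,0,0],[0,0,0],[0,0,0],[0,0,0],[0,0,0],[0,0,0],[0,0,0],[0,0,0],[0,0,0],[0,0,0]],"jaw":[0.75,0.75,0.75,0.75,0.75,0.75,0.75,0.75,0.75,0.75,0.75]}'
```

```text
time_s: 9.1
tool_pos: [449.5, 238.9, 71.6]
ee_rot: [[-1.0, -0.001, 0.001], [-0.001, 1.0, 0.001], [-0.001, 0.001, -1.0]]
force: [-0.3, -0.5, 0.1]
gripper_width: 0.751
```

```bash
python3 -m crank '{"travel":[[0,0,0],[0,0,0],[0,0,0],[0,0,0],[0,0,0],[0,0,0],[0,0,-30],[0,0,-60],[0,0,-100],[0,0,-100]],"twist":[[0,0,0],[0,0,0],[0,0,0],[0,0,0],[0,0,0],[0,0,0],[0,0,0],[0,0,0],[0,0,0],[0,0,0]],"jaw":[0.4,0,0,0,0,0,0,0,0,0]}'
python3 wl.py w5 collar_centre piston_centre
```

```text
time_s: 10.35
tool_pos: [450.5, 239.7, 174.0]
ee_rot: [[-1.0, -0.001, 0.005], [-0.001, 1.0, 0.004], [-0.005, 0.004, -1.0]]
force: [-0.3, -0.1, -1.0]
gripper_width: 0.387
10.35 [450.5 239.7 174. ] yaw x -179.95006454120087 0.3865852965110585 [-0.3 -0.1 -1. ]
collar_centre [([247.0, 244.0, 324.0, 330.0], 0.61)]
piston_centre [([252.0, 173.0, 315.0, 238.0], 0.9)]
```

View pics/w5.png

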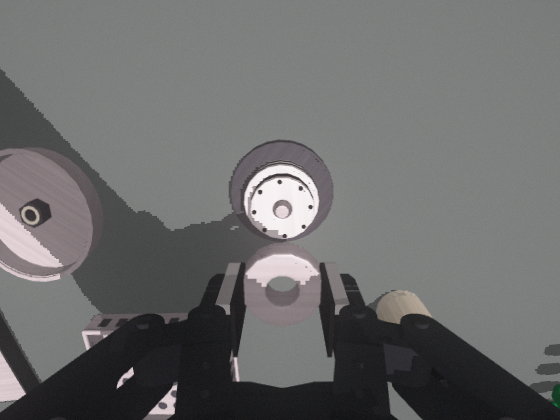

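The collar is held at (283,285), the nut lies flat in the tin, and the piston and seal head are standing undisturbed. Next I go over the plate.

```bash
python3 - <<'E'
from h import *
m=viewer.camera_model('scene')
P=[onz(m,(x/2.2+110,y/2.2+110),26) for x,y in [(337,295),(418,366),(333,441),(251,366)]]
print(np.round(P),np.mean(P,0))
m=viewer.camera_model('side')
P=[onz(m,(x/2.3+210,y/2.3+130),26) for x,y in [(197,272),(289,254),(331,322),(236,343)]]
print(np.round(P),np.mean(P,0))
E
python3 -m crank '{"travel":[[-30,-50,0],[-60,-105,0],[-90,-160,0],[-120,-215,0],[-150,-270,0],[-175,-325,0],[-195,-360,0],[-198,-365,0],[-198,-365,0],[-198,-365,0]],"twist":[[0,0,0],[0,0,0],[0,0,0],[0,0,0],[0,0,0],[0,0,0],[0,0,0],[0,0,0],[0,0,0],[0,0,0]],"jaw":[0,0,0,0,0,0,0,0,0,0]}'
python3 wl.py w6 collar_centre plate_top
```

```text
[[ 579.  -75.   26.]
 [ 695.  -49.   26.]
 [ 719. -161.   26.]
 [ 607. -189.   26.]] [ 650.16716307 -118.63219594   26.        ]
[[ 572.  -79.   26.]
 [ 686.  -55.   26.]
 [ 709. -172.   26.]
 [ 599. -195.   26.]] [ 641.70369744 -125.07324176   26.        ]
time_s: 11.75
tool_pos: [647.0, -124.2, 170.3]
ee_rot: [[-1.0, -0.003, -0.001], [-0.003, 1.0, 0.001], [0.001, 0.001, -1.0]]
force: [-0.3, 0.2, -0.2]
gripper_width: 0.381
11.75 [ 647.  -124.2  170.3] yaw x -179.8421237095639 0.3809426519350621 [-0.3  0.2 -0.2]
collar_centre [([79.0, 2.0, 202.0, 38.0], 0.7), ([245.0, 242.0, 322.0, 328.0], 0.61)]
plate_top [([201.0, 104.0, 372.0, 260.0], 0.86)]
```

View pics/w6.png

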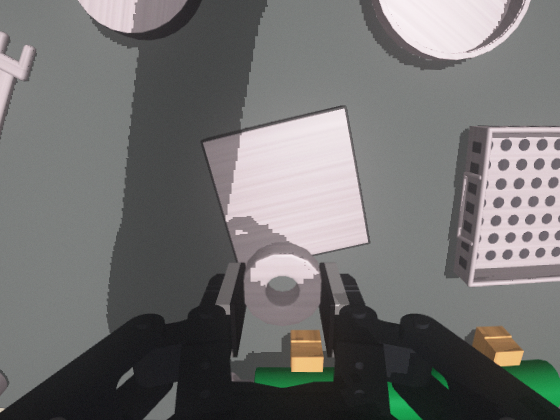

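Run:
```python
from h import *
m=np.load('pics/w6.npy',allow_pickle=True).item()
a,b,c=[onz(m,p,26) for p in [(203,142),(345,106),(369,242)]]
print(a,b,c,(a+c)/2,np.linalg.norm(a-b),np.linalg.norm(b-c))
m=viewer.camera_model('scene')
print([onz(m,(x/2.2+110,y/2.2+110),40).round() for x,y in [(420,515),(610,400)]])
```

```text
[ 601.45284933 -188.74094808   26.        ] [573.08669499 -75.52605182  26.        ] [687.68367688 -48.27413316  26.        ] [ 644.5682631  -118.50754062   26.        ] 116.7144012006084 117.79276433153905
[array([ 826., -135.,   40.]), array([831.,  80.,  40.])]
```

```bash
python3 -m crank '{"travel":[[1.5,4,55],[1.5,4,105],[1.5,4,130],[1.5,4,140],[1.5,4,141],[1.5,4,141],[1.5,4,141]],"twist":[[0,0,0],[0,0,0],[0,0,0],[0,0,0],[0,0,0],[0,0,0],[0,0,0]],"jaw":[0,0,0,0,0,0,0]}'
```

```text
time_s: 12.78
tool_pos: [646.3, -122.0, 30.5]
ee_rot: [[-1.0, -0.001, 0.001], [-0.001, 1.0, 0.0], [-0.001, 0.0, -1.0]]
force: [0.2, 0.4, -0.2]
gripper_width: 0.385
```

```bash
python3 -m crank '{"travel":[[0,0,1],[0,0,1],[0,0,1]],"twist":[[0,0,0],[0,0,0],[0,0,0]],"jaw":[0,0,0]}'
```

```text
time_s: 13.15
tool_pos: [646.3, -122.0, 29.8]
ee_rot: [[-1.0, -0.001, 0.001], [-0.001, 1.0, 0.0], [-0.001, 0.0, -1.0]]
force: [-3.1, 0.0, 6.3]
gripper_width: 0.378
```

Contact (6 N upward). Next I release and lift.

```bash
python3 -m crank '{"travel":[[0,0,0.5],[0,0,0.5],[0,0,0.5],[0,0,0.5],[0,0,-40],[0,0,-100],[0,0,-143],[0,0,-143],[0,0,-143]],"twist":[[0,0,0],[0,0,0],[0,0,0],[0,0,0],[0,0,0],[0,0,0],[0,0,0],[0,0,0],[0,0,0]],"jaw":[0.75,0.75,0.75,0.75,0.8,0.9,0.9,0.9,0.9]}'
python3 wl.py w7 collar_centre plate_top
python3 - <<'E'
from h import *
m=np.load('pics/w7.npy',allow_pickle=True).item()
print(proj(m,[[646,-122,26],[646,-122,40]]),proj(m,ring([646,-122,40],18)).min(0),proj(m,ring([646,-122,40],18)).max(0))
E
```

```text
time_s: 14.28
tool_pos: [645.5, -121.9, 171.0]
ee_rot: [[-1.0, -0.001, -0.001], [-0.001, 1.0, 0.0], [0.001, 0.0, -1.0]]
force: [0.2, 0.8, -0.5]
gripper_width: 0.902
14.275 [ 645.5 -121.9  171. ] yaw x -179.94992350471696 0.9015294481626334 [ 0.2  0.8 -0.5]
collar_centre [([261.0, 180.0, 306.0, 230.0], 0.84)]
plate_top [([198.0, 107.0, 368.0, 270.0], 0.82), ([367.0, 0.0, 527.0, 64.0], 0.59)]
[[282.68004905 197.17513182]
 [282.70528573 201.55487407]] [260.315753   179.57908473] [305.09539326 222.77451499]
```

```bash
python3 -m crank '{"travel":[[30,55,0],[60,110,0],[90,165,0],[120,220,0],[150,275,0],[175,325,0],[196,361,0],[196,361,20],[196,361,70],[196,361,112],[196,361,121],[196,361,121]],"twist":[[0,0,0],[0,0,0],[0,0,0],[0,0,0],[0,0,0],[0,0,0],[0,0,0],[0,0,0],[0,0,0],[0,0,0],[0,0,0],[0,0,0]],"jaw":[0.95,0.95,0.95,0.95,0.95,0.95,0.95,0.95,0.95,0.95,0.95,0.95]}'
```

```text
time_s: 15.92
tool_pos: [449.6, 238.7, 51.0]
ee_rot: [[-1.0, -0.001, -0.0], [-0.001, 1.0, -0.0], [0.0, -0.0, -1.0]]
force: [-0.3, 0.7, 0.6]
gripper_width: 0.947
```

```bash
python3 -m crank '{"travel":[[0,0,0],[0,0,0],[0,0,0],[0,0,0],[0,0,0],[0,0,0]],"twist":[[0,0,0],[0,0,0],[0,0,0],[0,0,0],[0,0,0],[0,0,0]],"jaw":[0.95,0.4,0,0,0,0]}'
```

```text
time_s: 16.68
tool_pos: [450.0, 239.1, 52.1]
ee_rot: [[-1.0, -0.001, 0.001], [-0.001, 1.0, 0.001], [-0.001, 0.001, -1.0]]
force: [-3.0, -1.2, 10.9]
gripper_width: 0.531
```

```bash
python3 -m crank '{"travel":[[0,0,-15],[0,0,-45],[0,0,-90],[0,0,-130],[0,0,-130],[0,0,-130]],"twist":[[0,0,0],[0,0,0],[0,0,0],[0,0,0],[0,0,0],[0,0,0]],"jaw":[0,0,0,0,0,0]}'
python3 wl.py w8 piston_centre seal_head_centre basket_floor
```

```text
time_s: 17.42
tool_pos: [449.2, 238.6, 180.7]
ee_rot: [[-1.0, -0.001, -0.0], [-0.001, 1.0, 0.0], [0.0, 0.0, -1.0]]
force: [-0.1, 0.8, -0.7]
gripper_width: 0.531
17.425 [449.2 238.6 180.7] yaw x -179.95310046549014 0.5312852373052257 [-0.1  0.8 -0.7]
piston_centre []
seal_head_centre [([250.0, 162.0, 320.0, 232.0], 0.65)]
basket_floor [([89.0, 313.0, 243.0, 418.0], 0.57)]
```

View pics/w8.png

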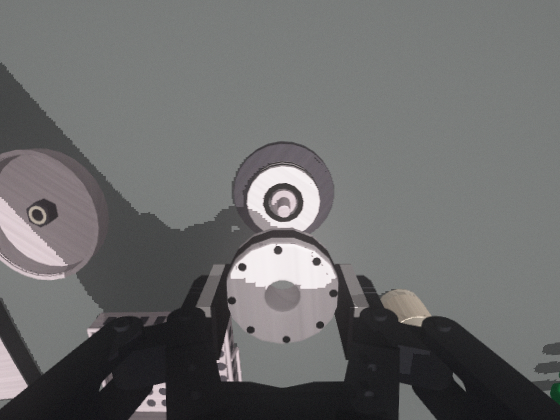

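```bash
python3 -m crank '{"travel":[[-45,-28,0],[-95,-60,0],[-145,-90,0],[-190,-118,0],[-204,-126,0],[-204,-126,0],[-204,-126,0],[-204,-126,0]],"twist":[[0,0,0],[0,0,0],[0,0,0],[0,0,0],[0,0,0],[0,0,0],[0,0,0],[0,0,0]],"jaw":[0,0,0,0,0,0,0,0]}'
python3 wl.py w9 basket_floor
```

```text
time_s: 18.62
tool_pos: [652.8, 114.4, 181.0]
ee_rot: [[-1.0, -0.003, -0.0], [-0.003, 1.0, 0.001], [0.0, 0.001, -1.0]]
force: [-0.1, -0.1, -0.2]
gripper_width: 0.533
18.625 [652.8 114.4 181. ] yaw x -179.84126421477922 0.5327527951433669 [-0.1 -0.1 -0.2]
basket_floor [([194.0, 110.0, 370.0, 275.0], 0.94)]
```

View pics/w9.png

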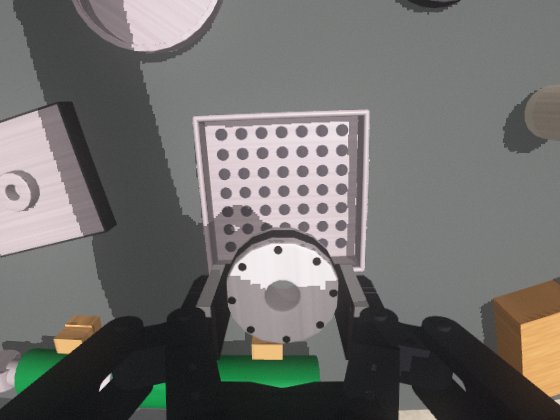

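Run:
```python
from h import *
m=np.load('pics/w9.npy',allow_pickle=True).item()
a,b,c=[onz(m,p,33) for p in [(194,118),(369,110.5),(363,271)]]
print(a,b,c,(a+c)/2,np.linalg.norm(a-b),np.linalg.norm(b-c))
print(onz(m,(282.5,180.5),3))
```

```text
[588.47597143  42.76394385  33.        ] [582.21059795 183.19735162  33.        ] [723.61695151 188.07580692  33.        ] [656.04646147 115.41987538  33.        ] 140.57310170850593 141.49048078718374
[646.06856127 114.20204581   3.        ]
```

```bash
python3 -m crank '{"travel":[[-3,1,55],[-3,1,110],[-3,1,150],[-3,1,168],[-3,1,172],[-3,1,172],[-3,1,172]],"twist":[[0,0,0],[0,0,0],[0,0,0],[0,0,0],[0,0,0],[0,0,0],[0,0,0]],"jaw":[0,0,0,0,0,0,0]}'
```

```text
time_s: 19.6
tool_pos: [657.7, 114.2, 10.6]
ee_rot: [[-1.0, -0.001, 0.003], [-0.001, 1.0, 0.001], [-0.003, 0.001, -1.0]]
force: [0.0, 0.3, -0.4]
gripper_width: 0.53
```

```bash
python3 -m crank '{"travel":[[0,0,1],[0,0,2],[0,0,2],[0,0,2]],"twist":[[0,0,0],[0,0,0],[0,0,0],[0,0,0]],"jaw":[0,0,0,0]}'
```

```text
time_s: 20.1
tool_pos: [656.9, 114.1, 7.3]
ee_rot: [[-1.0, -0.001, 0.001], [-0.001, 1.0, 0.0], [-0.001, 0.0, -1.0]]
force: [-2.6, -0.8, 5.8]
gripper_width: 0.53
```

```bash
python3 -m crank '{"travel":[[0,0,0.5],[0,0,0.5],[0,0,0.5],[0,0,-25],[0,0,-80],[0,0,-140],[0,0,-174],[0,0,-174],[0,0,-174]],"twist":[[0,0,0],[0,0,0],[0,0,0],[0,0,0],[0,0,0],[0,0,0],[0,0,0],[0,0,0],[0,0,0]],"jaw":[0.68,0.68,0.68,0.68,0.8,1,1,1,1]}'
python3 wl.py w10 piston_centre
python3 - <<'E'
from h import *
m=np.load('pics/w10.npy',allow_pickle=True).item()
r=proj(m,ring([656.5,114.5,23],24));print(r.min(0),r.max(0))
E
```

```text
time_s: 21.22
tool_pos: [656.2, 114.0, 179.9]
ee_rot: [[-1.0, -0.001, -0.001], [-0.001, 1.0, -0.0], [0.001, -0.0, -1.0]]
force: [-1.2, -0.7, -1.5]
gripper_width: 0.999
21.225 [656.2 114.  179.9] yaw x -179.94493693511313 0.9986549564988286 [-1.2 -0.7 -1.5]
piston_centre [([257.0, 166.0, 312.0, 219.0], 0.59)]
[256.04400095 166.38694783] [310.96750448 219.7203509 ]
```

```bash
python3 -m crank '{"travel":[[50,30,0],[100,60,0],[150,90,0],[195,118,0],[206.6,125,0],[206.6,125,20],[206.6,125,75],[206.6,125,125],[206.6,125,150],[206.6,125,155],[206.6,125,155]],"twist":[[0,0,0],[0,0,0],[0,0,0],[0,0,0],[0,0,0],[0,0,0],[0,0,0],[0,0,0],[0,0,0],[0,0,0],[0,0,0]],"jaw":[1,1,1,1,1,1,1,1,1,1,1]}'
```

```text
time_s: 22.7
tool_pos: [450.5, 238.5, 26.1]
ee_rot: [[-1.0, -0.0, 0.0], [-0.0, 1.0, -0.0], [-0.0, -0.0, -1.0]]
force: [0.9, -0.2, 0.9]
gripper_width: 0.998
```

```bash
python3 -m crank '{"travel":[[0,0,0],[0,0,0],[0,0,0],[0,0,0],[0,0,0],[0,0,0]],"twist":[[0,0,0],[0,0,0],[0,0,0],[0,0,0],[0,0,0],[0,0,0]],"jaw":[1,0.5,0.2,0,0,0]}'
```

```text
time_s: 23.45
tool_pos: [450.4, 239.2, 27.3]
ee_rot: [[-1.0, -0.001, 0.001], [-0.001, 1.0, 0.001], [-0.001, 0.001, -1.0]]
force: [-4.8, -1.7, 13.9]
gripper_width: 0.684
```

```bash
python3 -m crank '{"travel":[[0,0,-15],[0,0,-40],[0,0,-80],[0,0,-125],[0,0,-150],[0,0,-150],[0,0,-150]],"twist":[[0,0,0],[0,0,0],[0,0,0],[0,0,0],[0,0,0],[0,0,0],[0,0,0]],"jaw":[0,0,0,0,0,0,0]}'
python3 wl.py w11 seal_head_centre
python3 - <<'E'
from h import *
im=cv2.imread('pics/scene0.png');m=viewer.camera_model('scene')
print(onz(m,((154+206)/4.4*0+ (155/2.2+110),290/2.2+110),30))
m=viewer.camera_model('side');print(onz(m,(115/2.3+210,378/2.3+130),30))
E
```

```text
time_s: 24.32
tool_pos: [449.4, 238.4, 175.1]
ee_rot: [[-1.0, -0.001, -0.001], [-0.001, 1.0, -0.001], [0.001, -0.001, -1.0]]
force: [0.0, -0.0, -2.5]
gripper_width: 0.682
24.325 [449.4 238.4 175.1] yaw x -179.9516589185131 0.6821859292480442 [ 0.  -0.  -2.5]
seal_head_centre [([209.0, 212.0, 357.0, 364.0], 0.8)]
[ 474.66904832 -234.37540563   30.        ]
[ 467.7090199  -236.54952771   30.        ]
```

```bash
python3 -m crank '{"travel":[[0,-45,0],[-5,-105,0],[-8,-165,0],[-10,-225,0],[-13,-285,0],[-16,-345,0],[-19,-405,0],[-20,-455,0],[-20.5,-474,0],[-20.5,-474,0],[-20.5,-474,0],[-20.5,-474,0]],"twist":[[0,0,0],[0,0,0],[0,0,0],[0,0,0],[0,0,0],[0,0,0],[0,0,0],[0,0,0],[0,0,0],[0,0,0],[0,0,0],[0,0,0]],"jaw":[0,0,0,0,0,0,0,0,0,0,0,0]}'
python3 wl.py w12 seal_head_centre press_ring_top
python3 - <<'E'
from h import *
m=np.load('pics/w12.npy',allow_pickle=True).item();im=cv2.imread('pics/w12.png')
cv2.imwrite('pics/w12.png',im)
f=cv2.resize(im[60:360,180:390],None,fx=2,fy=2,interpolation=cv2.INTER_CUBIC)
for r,z,c in [(50,30,(0,0,255)),(18,30,(0,255,0)),(50,0,(255,0,0))]:
    q=((proj(m,ring([470.,-235.5,z],r,90))-[180,60]+.5)*2).astype(int);cv2.polylines(f,[q.reshape(-1,1,2)],True,c,1)
cv2.imwrite('pics/w12c.png',f)
for c in [(470,-235.5),(472,-235.5),(468,-235.5),(470,-233.5)]:
    r=proj(m,ring([*c,30],50));print(c,r.min(0).round(1),r.max(0).round(1))
E
```

```text
time_s: 25.92
tool_pos: [471.0, -233.9, 175.5]
ee_rot: [[-1.0, -0.003, -0.0], [-0.003, 1.0, 0.001], [0.0, 0.001, -1.0]]
force: [0.1, -0.2, -2.0]
gripper_width: 0.687
25.925 [ 471.  -233.9  175.5] yaw x -179.84211461425207 0.6868401530991187 [ 0.1 -0.2 -2. ]
seal_head_centre [([211.0, 214.0, 356.0, 367.0], 0.79)]
press_ring_top []
(470, -235.5) [221.6 134.9] [340.2 250.1]
(472, -235.5) [221.7 137.4] [340.1 252.1]
(468, -235.5) [221.5 132.4] [340.3 248. ]
(470, -233.5) [224.  134.9] [342.6 250.1]
```

View pics/w12c.png

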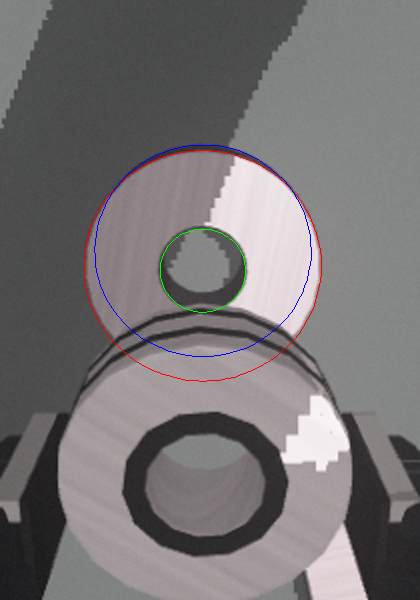

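Run:
```python
from h import *
m=np.load('pics/w12.npy',allow_pickle=True).item()
for z in (196,198,194): print(z,onz(m,(282.5,301.75),z))
r=proj(m,ring([470.5,-234,196],16.5));print(r.min(0),r.max(0),(r.min(0)+r.max(0))/2)
```

```text
196 [ 471.22437929 -234.36609852  196.        ]
198 [ 470.00653945 -234.3726266   198.        ]
194 [ 472.44221913 -234.35957044  194.        ]
[241.67509611 262.18923394] [325.18048721 335.10201522] [283.42779166 298.64562458]
```

```bash
python3 -m crank '{"travel":[[0,0,50],[0,0,95],[0,0,122],[0,0,132],[0,0,132],[0,0,132],[0,0,132]],"twist":[[0,0,0],[0,0,0],[0,0,0],[0,0,0],[0,0,0],[0,0,0],[0,0,0]],"jaw":[0,0,0,0,0,0,0]}'
```

```text
time_s: 26.95
tool_pos: [471.5, -235.4, 44.8]
ee_rot: [[-1.0, -0.001, 0.002], [-0.001, 1.0, -0.0], [-0.002, -0.0, -1.0]]
force: [-0.4, -0.1, -1.2]
gripper_width: 0.682
```

```bash
python3 -m crank '{"travel":[[0.8,-0.2,3],[0.8,-0.2,5],[0.8,-0.2,5],[0.8,-0.2,5]],"twist":[[0,0,0],[0,0,0],[0,0,0],[0,0,0]],"jaw":[0,0,0,0]}'
```

```text
time_s: 27.45
tool_pos: [470.0, -235.4, 38.7]
ee_rot: [[-1.0, -0.001, -0.0], [-0.001, 1.0, 0.0], [0.0, 0.0, -1.0]]
force: [0.0, -0.7, -1.6]
gripper_width: 0.682
```

```bash
python3 -m crank '{"travel":[[0,-0.1,1],[0,-0.1,2],[0,-0.1,2],[0,-0.1,2]],"twist":[[0,0,0],[0,0,0],[0,0,0],[0,0,0]],"jaw":[0,0,0,0]}'
```

```text
time_s: 27.95
tool_pos: [470.1, -235.5, 37.4]
ee_rot: [[-1.0, -0.001, 0.0], [-0.001, 1.0, 0.001], [-0.0, 0.001, -1.0]]
force: [-3.9, 2.5, 9.6]
gripper_width: 0.683
```

```bash
python3 -m crank '{"travel":[[0,0,1.5],[0,0,1.5],[0,0,1.5],[0,0,1.5],[0,0,-30],[0,0,-80],[0,0,-110],[0,0,-110],[0,0,-110]],"twist":[[0,0,0],[0,0,0],[0,0,0],[0,0,0],[0,0,0],[0,0,0],[0,0,0],[0,0,0],[0,0,0]],"jaw":[1,1,1,1,1,1,1,1,1]}'
python3 wl.py w13 seal_head_centre press_ring_top
python3 - <<'E'
from h import *
m=np.load('pics/w13.npy',allow_pickle=True).item();im=cv2.imread('pics/w13.png')
f=cv2.resize(im[100:300,150:410],None,fx=3,fy=3,interpolation=cv2.INTER_CUBIC)
for r,z,c in [(50,30,(0,0,255)),(30,58,(0,255,0)),(12,58,(255,0,0))]:
    q=((proj(m,ring([470.,-235.5,z],r,90))-[150,100]+.5)*3).astype(int);cv2.polylines(f,[q.reshape(-1,1,2)],True,c,1)
cv2.imwrite('pics/w13c.png',f)
E
```

```text
time_s: 29.08
tool_pos: [469.7, -235.2, 146.1]
ee_rot: [[-1.0, -0.001, -0.001], [-0.001, 1.0, 0.0], [0.001, 0.0, -1.0]]
force: [0.6, 0.3, 0.1]
gripper_width: 1.001
29.075 [ 469.7 -235.2  146.1] yaw x -179.9356185120795 1.0013930459938456 [0.6 0.3 0.1]
seal_head_centre [([240.0, 170.0, 325.0, 261.0], 0.58)]
press_ring_top [([218.0, 136.0, 348.0, 265.0], 0.92)]
```

View pics/w13c.png

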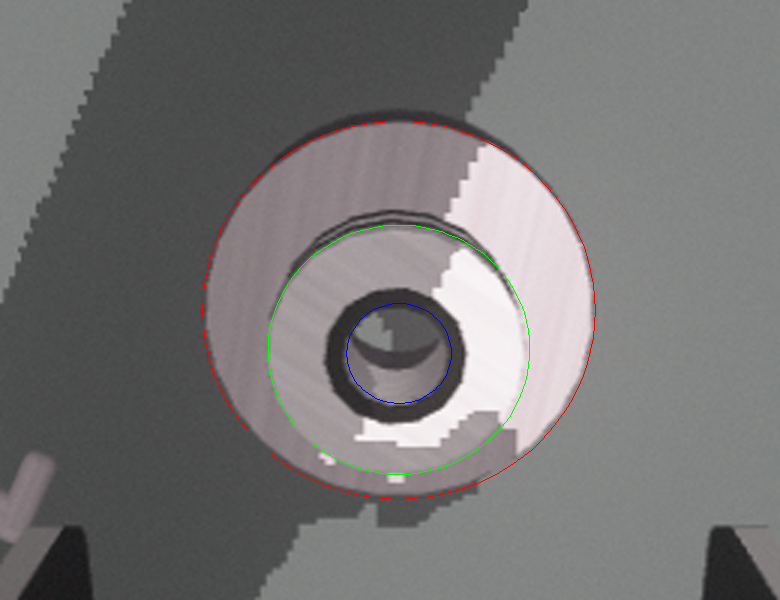

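The seal head sits centred on the press ring: its bore is at about (396,356) in the crop against an expected (399,354), under 1 mm off. One last overall look.

Run:
```python
from h import *
a=viewer.camera('scene')[110:380,110:430];cv2.imwrite('pics/fin.png',cv2.resize(a,None,fx=2.2,fy=2.2,interpolation=cv2.INTER_CUBIC))
```

```text
(no output)
```

View pics/fin.png

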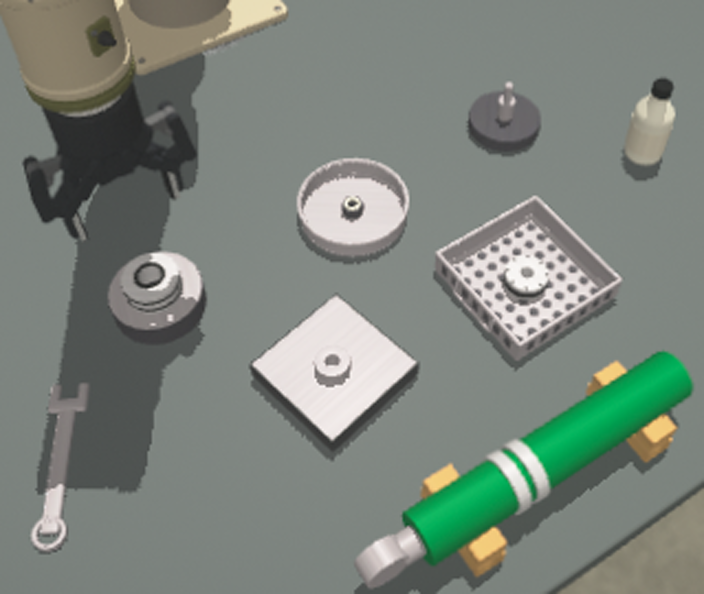

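The final scene shows the nut in the tin (352,206), the collar mid-plate (333,365), the piston port side up in the basket (526,275) and the seal head on the press ring (152,285). The bottle and wrench have not moved, and the gripper is clear.

```bash
python3 -c "
from workcell import env; print(env.job_done())"
```

```text
the job is handed in; nothing more can be done
None
```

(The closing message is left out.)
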